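# Peel the matching liner out of its inking tray

## Robot

A 6-joint arm with a two-finger parallel gripper is mounted at the origin on the work surface. World frame = base frame: x ahead of the robot, y to its left, z up, the work surface at z = 0. Lengths are in mm, angles in degrees, forces in N, time in s.
With the tool pointing down it reaches from about 350 to 850 mm from the base axis. Payload 8.1 kg.
Tool frame: the origin (TCP) lies between the finger pads; the fingertips stand ahead of it and the grasp point (between the pads) lies 2 mm behind it (nose_length is the z of the fingertips in the tool frame, in mm); z points along the fingers, y is the direction in which the jaws open and shut (so a half turn about z gives the same grasp; the last joint's range is limited). The gripper opens to 85 mm and grips with 20 to 120 N. Pads are 22 mm wide; open, the fingers measure 114 mm over their backs; the gripper's body (76 mm by 85 mm) begins 54 mm behind the grasp point. The pads swing forward as they close: fully open they stand 13 mm farther back than shut.
Start: joints at [65.695, 7.471, 85.268, -0, 87.261, -4.893], TCP at [199.392, 565.905, 248.292] pointing down, gripper open.
Joint ranges: [-169.43, 169.43], [-51.17, 129.36], [1.28, 143.12], [-76.62, 256.62], [0, 156.53], [-152.29, 152.29]. Speed limits (degrees/s): [136.94, 136.94, 159.86, 180, 180, 180].

## Interface

Orientations are given as [roll, pitch, yaw] about the fixed x, y, z axes, in that order (R = Rz(yaw) Ry(pitch) Rx(roll)).
In Python, from bench import * gives the robot as it stands.
- The arm moves only by the tool jog_arm, never from a script. Its argument "plan" is a list of rows, each a list of 3 entries, a list of its own where there are three numbers: the turn, a rotation vector about the tool's x, y, z in degrees, then the shift along the tool's x, y, z in m, then the gripper's target within -1 to 1 (fully open at 1, half-way at 0, shut at -1). A call has 1 to 12 rows; each row is the pose to reach, as a shift and turn from the pose commanded when the call began, along the tool's axes at that moment; what a row does not reach only later rows make up. A row lasts 1/8 s, in which the tool goes at most 62.5 mm and 10.7 degrees, less where a joint would pass 70% of its speed; a pose out of reach is approached as far as the arm can. A call with a gripper value outside its range is refused whole. The fingers move at their own pace and stop on an object; "force" is the grip in N (left out, the last holds). Time passes only in rows, so rows that repeat a pose let the fingers close. It gives the time, the measured TCP pose, the force and the opening at its end, in the units of the state.
- sense(): the state, without advancing time (a new reading comes with each control period).
- snapshot(name): name is "side" or "top" or "wrist"; returns (picture, depth): 384x512x3 uint8, blue, green, red; 384x512 float32, mm along the optical axis (not along the pixel's ray), 0 where there is no reading.
- camera_info(name): a dict with "fov_y" (degrees; the focal length in pixels is half the picture's height over the tangent of half this angle, whatever the lens; pixels are square), "cx", "cy" (the principal point, pixels), "origin" and "orientation" of the camera in the world. Camera axes: x right, y down, z forward; pixel columns grow to the right and rows downward; lengths in mm; the calibration is good to about 2 mm. A picture is of the moment at which its call begins: read the wrist's pose just before it. camera_info takes no time and is no camera call; for the wrist camera it gives the pose at the moment of the call.
- hand_in(): hands the job in, once; it reports no verdict.
The state is a dict: "time": time; "joint_pos": joint angles; "qd": joint speeds; "joint_efforts": joint torques, N m; "tool_pos": TCP position; "tcp_rot": TCP orientation; "ft_force": force on the tool from outside, world axes, zero at the start; "wrist_torque": the same for the moment, N m; "finger_gap": finger opening in mm.
Only numpy, scipy, OpenCV 4.12 (cv2) and the standard library are available. Lean on these libraries where they do the work, as an engineer would, in place of code of your own. Each camera call takes 0.05 s, during which the arm holds its last target.

## Task

Two steel inking trays each have a white plastic liner stuck in them, one large and one small; the large liner goes with the large lino plate, the small one with the small plate. Take the liner that matches the plate lying on the registration board (the board with the raised L-shaped fence): grip it by its corner lug and peel it up corner first, its opposite corner staying down until the lug corner has clearly come up, without lifting, tipping or dragging the steel tray. Then present it: finish while still holding it still, roughly level and open side up in the air, centred over that plate with its underside some 12 to 25 cm above the bench, and leave the other liner, the plates and everything else where they are.

Things in the scene. Friction and masses are not known exactly. Their poses are not given: they have to be found in the camera images.
- liner_large: large liner: white plastic open tray, 170 (x) x 130 (y) mm over its 3 mm thick flange, 23 mm deep, about 120 g, nested in the large steel tray, its flange lying on the steel rim. Origin: centre of its underside, 10 mm above the bench when nested; z up. Only its (-x, -y) corner carries a grip lug (see lug_large). Four nubs hold the flange (see tray_large)
- liner_small: small liner: white plastic open tray, 125 (x) x 95 (y) mm over its 3 mm thick flange, 23 mm deep, about 80 g, nested in the small steel tray, its flange lying on the steel rim. Origin: centre of its underside, 10 mm above the bench when nested; z up. Only its (-x, -y) corner carries a grip lug (see lug_small). Four nubs hold the flange (see tray_small)
- lug_large (a point): grip point on the large liner's lug: an upright fin 10 mm thick lying along the line from liner centre to (-x, -y) corner (37.4 degrees from -x), from 6 mm inside to 26 mm outside the corner, from flange underside (30 mm above the bench) up to 64 mm. This point: mid-thickness, 13 mm outside the corner, 52 mm above the bench. Pinch its 10 mm from above; free air beside it
- lug_small (a point): grip point on the small liner's lug: an upright fin 10 mm thick lying along the line from liner centre to (-x, -y) corner (37.2 degrees from -x), from 6 mm inside to 26 mm outside the corner, from flange underside (30 mm above the bench) up to 64 mm. This point: mid-thickness, 13 mm outside the corner, 52 mm above the bench. Pinch its 10 mm from above; free air beside it
- far_large (a point): the large liner's corner diagonally opposite its lug (+x, +y), on the flange underside, 30 mm above the bench when nested: the corner to pivot about
- far_small (a point): the same on the small liner
- tray_large: large steel tray, 170 (x) x 130 (y) x 30 mm, 1.3 kg, loose. Origin: centre of underside. Mid-side on each rim a sprung 12 mm rubber ball overhangs the liner's flange by 1 mm; the flange must be pulled 4 mm up past it, some newtons each. Lifting the lug corner first, pivoting about the opposite corner, frees two, then two; pulling all four at once may take the tray along
- tray_small: small steel tray, 125 (x) x 95 (y) x 30 mm, 0.8 kg, loose. Origin: centre of underside. Mid-side on each rim a sprung 12 mm rubber ball overhangs the liner's flange by 1 mm; the flange must be pulled 4 mm up past it, some newtons each. Lifting the lug corner first, pivoting about the opposite corner, frees two, then two; pulling all four at once may take the tray along
- board: the registration board, fixed: plywood 170 (x) x 160 (y) x 6 mm with a raised L-shaped wooden fence (8 mm high, 10 mm wide) along its +x and +y edges. Origin: centre of its underside, on the bench. One of the two lino plates lies on it, roughly in the middle
- rest: the rest board, fixed: plain plywood 150 (x) x 160 (y) x 6 mm without fence, beyond the registration board. Origin: centre of its underside. The other lino plate lies on it
- plate_large: the large lino plate: carved grey lino on wood, 90 (x) x 125 (y) x 10 mm. Origin: centre of its underside. It goes with the large liner
- plate_small: the small lino plate: carved grey lino on wood, 60 (x) x 85 (y) x 10 mm. Origin: centre of its underside. It goes with the small liner
- ink_can: closed steel ink can, 66 mm across, 75 mm high, upright, bystander. Origin: centre of its underside
- gouge_a: lino gouge lying on the bench, about 140 mm long, 20 mm thick, bystander. Origin: on the bench under its handle; x towards the blade
- gouge_b: another such gouge, lying near the robot, bystander
Mind the look-alikes: they are no part of the job. What is shaped like the plate_large but pink or red is not meant. Leave any purple look-alike of the liner_small alone.

How it is judged (in metres and radians):
On the way:
1. the lug corner of the matching liner, gripped, is at least 18 mm up while its opposite corner is less than 10 mm up (((horizontal distance between plate_large and board below 0.07 m and height (world z) of lug_large above 0.07 m and height (world z) of far_large below 0.04 m and contact force between liner_large and the fingers above 0.5 N) or (horizontal distance between plate_small and board below 0.07 m and height (world z) of lug_small above 0.07 m and height (world z) of far_small below 0.04 m and contact force between liner_small and the fingers above 0.5 N))), for 0.1 s.
At the end, for the whole second after the job is handed in: the liner matching the plate on the registration board is held in the fingers, at rest (below 0.05 m/s), touching neither tray, board nor plate, its origin within 60 mm horizontally of the plate's centre, 0.10 to 0.35 m above the bench, tilted less than 0.35 rad from level, open side up (((horizontal distance between plate_large and board below 0.07 m and horizontal distance between liner_large and plate_large below 0.06 m and height (world z) of liner_large between 0.1 and 0.35 m and angle between liner_large's own z axis and vertical below 0.35 rad and contact force between liner_large and the fingers above 0.5 N and contact force between liner_large and tray_large below 0.05 N and contact force between liner_large and tray_small below 0.05 N and contact force between liner_large and board below 0.05 N and contact force between liner_large and plate_large below 0.05 N and linear speed of liner_large below 0.05 m/s) or (horizontal distance between plate_small and board below 0.07 m and horizontal distance between liner_small and plate_small below 0.06 m and height (world z) of liner_small between 0.1 and 0.35 m and angle between liner_small's own z axis and vertical below 0.35 rad and contact force between liner_small and the fingers above 0.5 N and contact force between liner_small and tray_large below 0.05 N and contact force between liner_small and tray_small below 0.05 N and contact force between liner_small and board below 0.05 N and contact force between liner_small and plate_small below 0.05 N and linear speed of liner_small below 0.05 m/s))); the arm keeps its last pose, push and grip.
It fails at once if a steel tray is lifted, dragged or tipped (moved more than 30 mm or tilted more than 0.15 rad) (distance of any of tray_large, tray_small from where it was at the start of the episode above 0.03 m or angle between any of tray_large, tray_small's own z axis and vertical above 0.15 rad).
It fails at once if the liner of the other size is moved more than 25 mm ((horizontal distance between plate_small and board below 0.07 m and distance of liner_large from where it was at the start of the episode above 0.025 m) or (horizontal distance between plate_large and board below 0.07 m and distance of liner_small from where it was at the start of the episode above 0.025 m)).
It fails at once if a lino plate is moved more than 25 mm (distance of any of plate_large, plate_small from where it was at the start of the episode above 0.025 m).
It fails at once if the ink can or a gouge is moved more than 40 mm (distance of any of ink_can, gouge_a, gouge_b from where it was at the start of the episode above 0.04 m).
It also fails if it takes over 43 s, if anything falls off the work surface, if the arm or the gripper's body presses on something with over 40 N, if the wrist force passes 120 N, or if a joint passes its speed limit or range.

## Working session

There is one attempt and no reset: what is moved stays moved. The work goes in short steps, Python scripts to look and compute and a tool call to move; the robot and the scene stay as the last step left them, time stands still between calls to the robot, and variables do not carry over. Pictures are saved under pics/ and viewed, and the job is handed in when it is done.

Besides the shell and the picture viewer there is one more tool, called after ">>>" as name([rows], argument=value, ...), one row to a line, values as JSON. jog_arm: Moves the arm, as the interface text tells. Its arguments: {"type":"object","properties":{"plan":{"type":"array","items":{"type":"array"}},"force":{"type":"number"}},"required":["plan"]}

```bash
ls; mkdir -p pics
python3 - <<'E'
from bench import *
import cv2,numpy as np
print(sense())
for n in ("top","side"):
    print(n,camera_info(n))
    p,d=snapshot(n); cv2.imwrite(f"pics/{n}0.png",p); np.save(f"pics/{n}0.npy",d)
E
```

```text
pics
{'time': 0.0, 'joint_pos': array([ 6.56952001e+01,  7.51431627e+00,  8.53295773e+01, -5.78865183e-04,
        8.72641509e+01, -4.89356261e+00]), 'qd': array([-0.03659678,  0.07141401,  0.01203726,  0.03039614, -0.04995069,
       -0.02209308]), 'joint_efforts': array([ 3.76966535e-03, -5.69405401e+01, -5.00561321e+01,  1.18835578e-04,
        1.46433769e-02, -1.99956480e-05]), 'tool_pos': array([199.17394051, 565.40976288, 247.24983164]), 'tcp_rot': array([-1.79892300e+02, -8.64068196e-03,  1.60588783e+02]), 'ft_force': array([-0.94585   , -0.02451666, -0.57872253]), 'wrist_torque': array([-0.02479407, -0.01093935,  0.00785575]), 'finger_gap': 85.54411111242615}
top {'fov_y': 55.76626221469536, 'cx': 254.19223567467753, 'cy': 193.47747661224082, 'origin': array([382.86598768,  -7.43522523, 994.00603437]), 'orientation': array([-169.64173681,   -0.77004535,  -89.92072698])}
side {'fov_y': 55.749224602112506, 'cx': 253.88545692532477, 'cy': 194.75348944818646, 'origin': array([ 254.73592629, -793.51012531,  545.30650377]), 'orientation': array([-121.48037957,    1.25571556,  -21.54955309])}
```

View pics/top0.png

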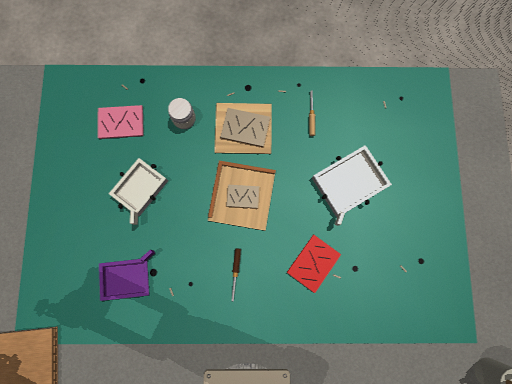

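View pics/side0.png

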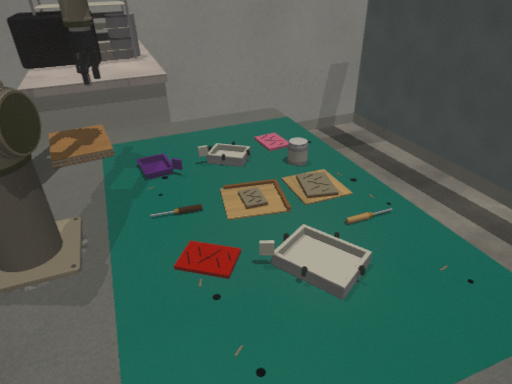

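The top view shows the fenced board at about (243,196) with the small plate on it, since the plate measures about 33x24 px. So the target is the small white liner at (138,187), with its lug at about (133,215). The purple look-alike at (125,280) stays put. Next I'll measure these positions.

```bash
cat > h.py <<'E'
import numpy as np,cv2
from scipy.spatial.transform import Rotation as R
def unproj(ci,u,v,d):
    f=192/np.tan(np.radians(ci['fov_y']/2))
    c=np.stack([(u-ci['cx'])/f*d,(v-ci['cy'])/f*d,d+0*u],-1)
    return R.from_euler('xyz',ci['orientation'],degrees=True).apply(c.reshape(-1,3)).reshape(c.shape)+ci['origin']
def cloud(ci,d):
    v,u=np.mgrid[0:384,0:512].astype(float)
    P=unproj(ci,u,v,d); P[d==0]=np.nan
    return P
E
python3 - <<'E'
from bench import *
from h import *
ci=camera_info('top'); p=cv2.imread('pics/top0.png'); d=np.load('pics/top0.npy').astype(float)
P=cloud(ci,d)
# bench check
for u,v in [(90,230),(300,230),(440,300),(80,100)]: print(P[v,u].round(1))
cv2.imwrite('pics/crop.png',cv2.resize(p[145:240,90:190],None,fx=6,fy=6,interpolation=cv2.INTER_NEAREST)[:600,:800])
print('liner height map')
print(P[155:228:2,104:172:2,2].round(0).astype(int).tolist().__str__().replace('],','],\n'))
E
```

```text
[461.7 424.3   3.1]
[ 463.3 -146.1    0.9]
[ 278.3 -515.7   -0.7]
[ 8.385e+02  4.855e+02 -1.000e-01]
liner height map
[[2, 2, 0, 3, 0, 1, 1, -1, 3, -2, 3, 2, 3, -1, 0, -1, 1, 4, 4, -1, 0, -3, 2, 3, -1, -1, 0, 2, 2, 2, -2, 4, 2, -1],
 [0, 1, 4, 0, -1, -2, 4, 0, 5, 2, 3, 2, 2, 3, 2, 2, 0, 2, 1, 0, 4, 3, 1, -3, 2, 1, 0, -2, -1, 5, 0, 2, 1, 3],
 [1, 0, 1, 5, 1, 2, 5, 2, 0, 1, 3, 1, 1, 1, 1, 4, -1, 32, 32, 3, 0, 1, 2, 3, -2, 5, 1, 3, 1, 0, 1, 5, 0, -2],
 [3, 5, 1, 0, 1, 1, 4, -1, 2, 2, 4, 2, 1, -2, 3, -4, 35, 33, 35, 32, 2, 3, 0, 2, 3, 2, 2, -1, 5, 3, 2, 1, 1, -2],
 [2, -1, 1, 3, 0, 0, 2, 2, 2, 3, -2, 2, 2, 1, 0, 36, 37, 35, 22, 34, 32, 35, 4, 4, 1, 3, 3, 1, 1, 0, 1, 3, 0, 0],
 [-1, 3, 1, 2, -1, 3, 1, -4, 3, 3, 2, -3, 2, 3, 2, 36, 31, 25, 13, 15, 35, 32, 38, 1, 43, 41, 27, 1, 0, 1, 1, 4, 0, 5],
 [3, 2, 3, 2, 2, 0, 2, 4, 2, 2, 1, 1, 1, -3, 32, 35, 24, 16, 13, 15, 14, 33, 32, 37, 40, 43, 24, 2, 2, 4, 1, 4, 1, 0],
 [0, 0, 1, 0, -2, 3, -1, -2, 4, 2, 1, -3, 6, 37, 34, 26, 20, 14, 13, 10, 12, 10, 15, 35, 31, 33, 1, 0, 4, 1, 0, -1, -3, 0],
 [4, -1, 0, 0, 0, 0, 2, 4, 2, -1, 3, -1, 33, 36, 28, 20,
[... 2915 characters left out ...]
, 1, 64, 62, 61, 45, 1, 2, 3, 1, 3, 2, 1, 3, 1, 2, 0, -1, 3, 4, -1, 1, 2],
 [1, 4, 1, 0, 3, 5, 5, 1, 1, 2, 1, 2, 0, 66, 66, 63, 45, 3, -1, 0, 3, -1, 5, 2, 2, 4, 0, 1, -1, -2, 0, 1, -1, 2],
 [1, 1, -5, 1, 4, 2, 1, 3, 0, 0, 2, 1, 1, 65, 61, 59, 42, 1, 1, 0, 3, 1, 1, 1, 2, -1, 0, 1, -2, 1, 1, 0, 2, -2],
 [0, 1, 3, 0, 2, 1, -1, 0, -4, 1, 1, 5, -1, 65, 66, 59, 44, 0, 1, 0, 0, -1, 6, 2, 0, 3, -1, -1, 2, 1, -1, 0, -3, -3],
 [3, 1, 0, 2, 3, 2, -1, 3, -1, 2, 4, -1, 4, -1, -1, 2, 2, 0, 2, 2, 3, 3, 2, 1, 1, 2, -1, 0, 0, 3, 2, 0, 2, 2],
 [2, 4, -1, 3, 1, 3, 1, -2, 0, 2, 1, 2, 2, 2, 2, 2, -1, 0, -2, 2, 1, 3, 2, 0, -1, 1, 1, 1, 4, 1, 2, 0, 1, 2]]<stdin>:9: RuntimeWarning: invalid value encountered in cast
```

View pics/crop.png

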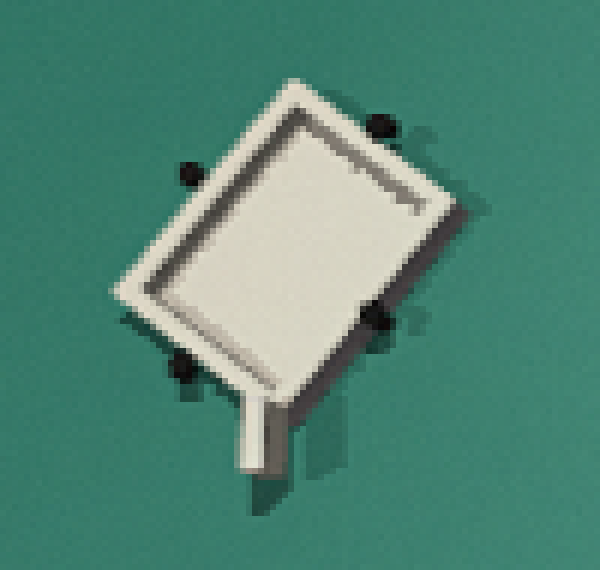

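```bash
cat >> h.py <<'E'
def onplane(ci,u,v,z):
    f=192/np.tan(np.radians(ci['fov_y']/2))
    r=R.from_euler('xyz',ci['orientation'],degrees=True).apply([(u-ci['cx'])/f,(v-ci['cy'])/f,1])
    return ci['origin']+r*(z-ci['origin'][2])/r[2]
E
python3 - <<'E'
from bench import *
from h import *
ci=camera_info('top'); p=cv2.imread('pics/top0.png'); d=np.load('pics/top0.npy').astype(float)
P=cloud(ci,d)
C=[onplane(ci,90+(x-.5)/6,145+(y-.5)/6,33) for x,y in [(285,403),(460,202),(293,80),(115,290)]]
C=np.array(C);print(C.round(1)); print(np.linalg.norm(np.diff(C,axis=0,append=C[:1]),axis=1))
model=np.array([[-62.5,-47.5],[62.5,-47.5],[62.5,47.5],[-62.5,47.5]])
A=model-model.mean(0);B=C[:,:2]-C[:,:2].mean(0);print(C.mean(0))
yaw=np.degrees(np.arctan2((A[:,0]*B[:,1]-A[:,1]*B[:,0]).sum(),(A*B).sum()));print('yaw',yaw)
# depth-based lug top
z=P[...,2];m=np.zeros(z.shape,bool);m[198:230,120:150]=True
m&=(z>57)&(z<70);Q=P[m];c=Q.mean(0);print('lugtop',c,m.sum())
w,V=np.linalg.eigh(np.cov(Q[:,:2].T));print(np.sqrt(w*12),np.degrees(np.arctan2(V[1,1],V[0,1])))
# depth flange
m=np.zeros(z.shape,bool);m[155:218,100:172]=True
m&=(z>29)&(z<38);Q=P[m][:,:2].astype(np.float32);print(cv2.minAreaRect(Q),m.sum())
# plate
m=np.zeros(z.shape,bool);m[180:212,222:264]=True
m&=(z>12);hsv=cv2.cvtColor(p,cv2.COLOR_BGR2HSV);m&=hsv[...,1]<110
Q=P[m][:,:2].astype(np.float32);print('plate',cv2.minAreaRect(Q),P[m].mean(0),m.sum())
m=np.zeros(z.shape,bool);m[157:235,200:280]=True;m&=(z>3.5)&(hsv[...,0]<30)
print('board',cv2.minAreaRect(P[m][:,:2].astype(np.float32)))
E
```

```text
[[507.1 290.   33. ]
 [598.6 216.8  33. ]
 [655.1 295.1  33. ]
 [557.7 368.5  33. ]]
[117.10210087  96.50749474 121.97953284  93.41176997]
[579.61539587 292.61042282  33.        ]
yaw -36.5028940541686
lugtop [489.78911789 293.17749175  63.68465262] 59
[11.20195033 33.01819851] 179.94441889842912
((575.7405395507812, 289.89202880859375), (107.88863372802734, 149.09442138671875), 54.036354064941406) 542
plate ((555.0371704101562, 10.732364654541016), (84.86903381347656, 60.446651458740234), 87.12307739257812) [554.61002945  10.79340073  16.71740216] 678
board ((559.44287109375, 15.177192687988281), (162.37063598632812, 170.07469177246094), 80.2991943359375)
```

```bash
cat >> h.py <<'E'
def rel(p0,e0,p1,e1):
    A=R.from_euler('xyz',e0,degrees=True);B=R.from_euler('xyz',e1,degrees=True)
    return (A.inv()*B).as_rotvec(degrees=True).round(2), (A.inv().apply(np.array(p1)-np.array(p0))/1000).round(4)
E
python3 - <<'E'
from bench import *
import bench
from h import *
print([k for k in dir(bench) if k[0]!='_'], getattr(bench,'nose_length',None))
print(rel([199.39,565.9,248.3],[-180,0,160.588],[487,293,160],[-180,0,180]))
E
```

```text
['PlanningError', 'camera_info', 'hand_in', 'nose_length', 'sense', 'snapshot'] 17.0
(array([  0.  ,  -0.  , -19.41]), array([-0.362 , -0.1618,  0.0883]))
```

>>> jog_arm([
  [[0,0,-2],[-0.04,-0.018,0.01],1],
  [[0,0,-5],[-0.09,-0.04,0.022],1],
  [[0,0,-8],[-0.14,-0.063,0.034],1],
  [[0,0,-11],[-0.19,-0.085,0.046],1],
  [[0,0,-14],[-0.24,-0.107,0.059],1],
  [[0,0,-17],[-0.29,-0.13,0.071],1],
  [[0,0,-19.4],[-0.34,-0.152,0.083],1],
  [[0,0,-19.4],[-0.362,-0.1618,0.0883],1],
  [[0,0,-19.4],[-0.362,-0.1618,0.0883],1],
  [[0,0,-19.4],[-0.362,-0.1618,0.0883],1],
  [[0,0,-19.4],[-0.362,-0.1618,0.0883],1],
])

```text
time: 1.48
tool_pos: [486.4, 294.0, 160.3]
tcp_rot: [180.0, 0.0, -179.9]
ft_force: [-0.1, -0.9, 0.1]
finger_gap: 85.7
```

Run:
```python
from bench import *
from h import *
s=sense();print(s['time'],s['tool_pos'],s['tcp_rot'],s['ft_force'])
ci=camera_info('wrist');print(ci)
p,d=snapshot('wrist');cv2.imwrite('pics/w1.png',p);np.save('pics/w1.npy',d)
P=cloud(ci,d.astype(float));z=P[...,2]
m=(z>58)&(z<70)&(abs(P[...,0]-490)<45)&(abs(P[...,1]-293)<45)
Q=P[m].astype(np.float32);print(Q.mean(0),m.sum(),cv2.minAreaRect(Q[:,:2].copy()))
```

```text
1.475 [486.40937733 293.96521203 160.27244887] [ 1.79981488e+02  1.18745761e-02 -1.79931148e+02] [-0.10925322 -0.92556273  0.14124761]
{'fov_y': 68.97405843484877, 'cx': 257.0311337448826, 'cy': 190.33906549718304, 'origin': array([414.96238058, 294.42016479, 285.44639787]), 'orientation': array([ 1.63776914e+02, -4.85965548e-02,  9.00494076e+01])}
[489.03357 296.77853  63.26631] 440 ((489.6517639160156, 296.7786560058594), (31.65512466430664, 9.422552108764648), 0.09970253705978394)
```

View pics/w1.png

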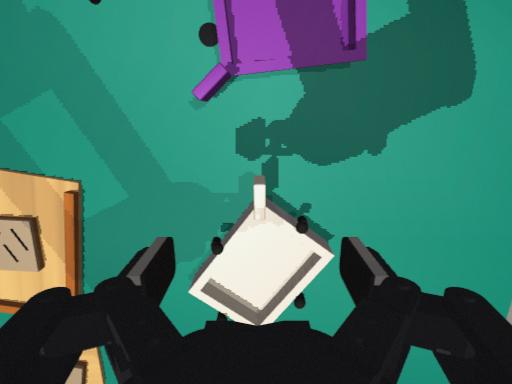

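The wrist view shows the fin from (260,178) to (260,218), between the fingers, whose midline is near column 257. The fin is aligned within 0.1° and sits about 2.5 mm toward +y. I'll descend and grip.

>>> jog_arm([
  [[0,0,0],[0,0.0025,0.03],0],
  [[0,0,0],[0,0.0025,0.06],0],
  [[0,0,0],[0,0.0025,0.08],0],
  [[0,0,0],[0,0.0025,0.095],0],
  [[0,0,0],[0,0.0025,0.105],0],
  [[0,0,0],[0,0.0025,0.1085],0],
  [[0,0,0],[0,0.0025,0.1085],0],
  [[0,0,0],[0,0.0025,0.1085],0],
], force=90)

```text
time: 2.52
tool_pos: [487.7, 295.7, 52.3]
tcp_rot: [180.0, 0.1, 180.0]
ft_force: [-0.1, 0.5, 0.3]
finger_gap: 42.8
```

Run:
```python
from bench import *
from h import *
s=sense();print(s['time'],s['tool_pos'],s['tcp_rot'],s['ft_force'])
p,d=snapshot('wrist');cv2.imwrite('pics/w2.png',p)
```

```text
2.525 [487.65764625 295.74421874  52.34453079] [1.79965524e+02 7.33876393e-02 1.79985292e+02] [-0.13152909  0.50586111  0.31226393]
```

View pics/w2.png

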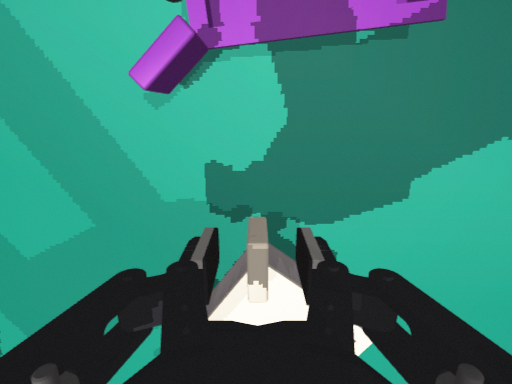

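The fin (columns 247–268) is centred between the pads (about 215 and 300), so I'll close now.

>>> jog_arm([
  [[0,0,0],[0,0,0],-1],
  [[0,0,0],[0,0,0],-1],
  [[0,0,0],[0,0,0],-1],
  [[0,0,0],[0,0,0],-1],
  [[0,0,0],[0,0,0],-1],
  [[0,0,0],[0,0,0],-1],
], force=90)

```text
time: 3.32
tool_pos: [487.3, 295.6, 51.9]
tcp_rot: [180.0, 0.0, 180.0]
ft_force: [-0.5, 0.4, 5.8]
finger_gap: 8.6
```

>>> jog_arm([
  [[0,1,0],[-0.0004,0,-0.003],-1],
  [[0,2,0],[-0.0009,0,-0.0059],-1],
  [[0,3,0],[-0.0014,0,-0.0088],-1],
  [[0,4,0],[-0.002,0,-0.0117],-1],
  [[0,5,0],[-0.0026,0,-0.0146],-1],
  [[0,6,0],[-0.0032,0,-0.0175],-1],
  [[0,7,0],[-0.0039,0,-0.0204],-1],
  [[0,8,0],[-0.0047,0,-0.0233],-1],
  [[0,8,0],[-0.0047,0,-0.0233],-1],
  [[0,8,0],[-0.0047,0,-0.0233],-1],
])

```text
time: 4.58
tool_pos: [491.5, 295.5, 74.7]
tcp_rot: [-180.0, -8.0, 180.0]
ft_force: [-4.0, -1.2, 2.0]
finger_gap: 8.6
```

Run:
```python
from bench import *
from h import *
s=sense();print(s['time'],s['tool_pos'],s['tcp_rot'],s['ft_force'],s['wrist_torque'],s['finger_gap'])
p,d=snapshot('side');cv2.imwrite('pics/s3.png',cv2.resize(p[110:210,140:300],None,fx=5,fy=5))
ci=camera_info('top')
p,d=snapshot('top');cv2.imwrite('pics/t3.png',cv2.resize(p[130:240,80:200],None,fx=5,fy=5))
P=cloud(ci,d.astype(float))
# far corner flange heights by 10mm bands along x
b=[]
for x0 in range(500,665,10):
    m=(P[...,0]>x0)&(P[...,0]<x0+10)&(abs(P[...,1]-296)<70)&(P[...,2]>20); b.append((x0,np.percentile(P[m][:,2],50).round(1) if m.any() else None,m.sum()))
print(b)
```

```text
4.575 [491.46397173 295.46825555  74.70384781] [-179.98925864   -8.02697729  179.98978324] [-3.98423809 -1.17167336  2.03834914] [-0.11607179  0.48215972 -0.05089923] 8.62898974882047
[(500, np.float64(446.7), np.int64(771)), (510, np.float64(458.8), np.int64(661)), (520, np.float64(463.4), np.int64(617)), (530, np.float64(465.2), np.int64(612)), (540, np.float64(463.9), np.int64(623)), (550, np.float64(461.7), np.int64(605)), (560, np.float64(456.8), np.int64(491)), (570, np.float64(449.9), np.int64(392)), (580, np.float64(411.1), np.int64(284)), (590, np.float64(39.2), np.int64(220)), (600, np.float64(37.7), np.int64(131)), (610, np.float64(37.7), np.int64(69)), (620, np.float64(36.0), np.int64(59)), (630, np.float64(35.3), np.int64(70)), (640, np.float64(34.8), np.int64(39)), (650, np.float64(32.6), np.int64(6)), (660, None, np.int64(0))]
```

View pics/s3.png

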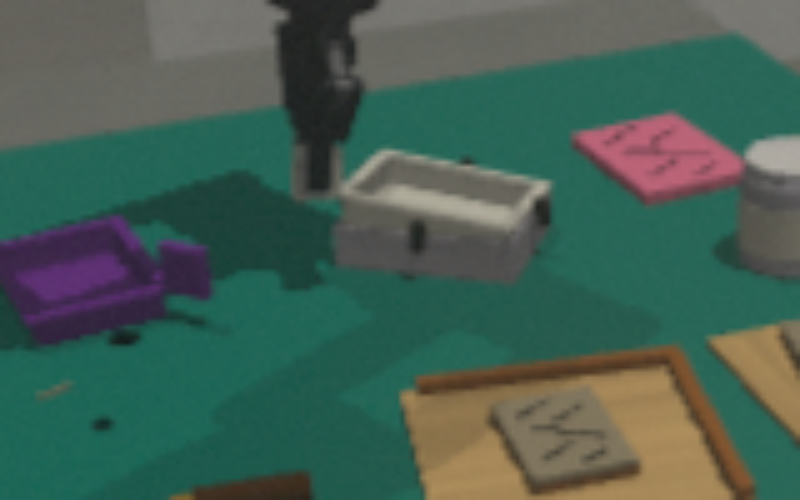

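View pics/t3.png

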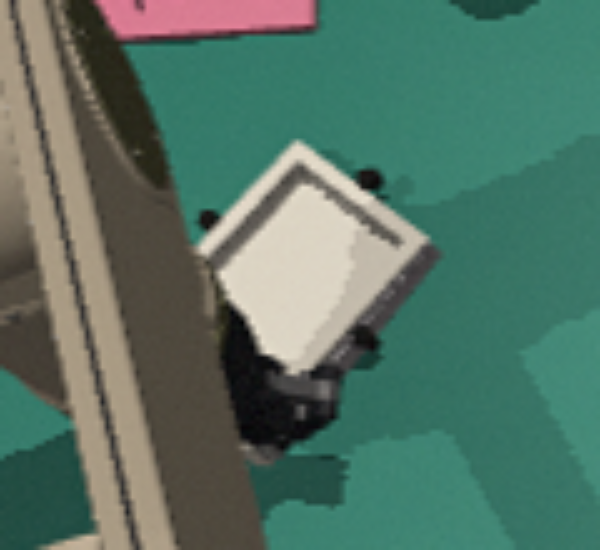

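The side view shows the lug corner raised and the far corner at (545,185) still on the rim. In the top depth the far corner reads about 33 mm, and the tray hasn't moved. I'll pivot 5° further to free the far nubs.

>>> jog_arm([
  [[0,1,0],[-0.0004,0,-0.003],-1],
  [[0,2,0],[-0.0009,0,-0.0059],-1],
  [[0,3,0],[-0.0014,0,-0.0088],-1],
  [[0,4,0],[-0.002,0,-0.0117],-1],
  [[0,5,0],[-0.0026,0,-0.0146],-1],
  [[0,5,0],[-0.0026,0,-0.0146],-1],
  [[0,5,0],[-0.0026,0,-0.0146],-1],
])

```text
time: 5.55
tool_pos: [496.6, 295.7, 88.9]
tcp_rot: [180.0, -13.0, 180.0]
ft_force: [-2.5, 1.4, 0.8]
finger_gap: 9.0
```

Run:
```python
from bench import *
from h import *
s=sense();print(s['time'],s['tool_pos'],s['tcp_rot'],s['ft_force'],s['wrist_torque'],s['finger_gap'])
p,d=snapshot('side');cv2.imwrite('pics/s4.png',cv2.resize(p[110:210,140:300],None,fx=5,fy=5))
E0=[180,-13,180]
print(rel([0,0,0],E0,[0,0,60],E0), rel([0,0,0],E0,[0,0,110],[180,0,180]))
```

```text
5.55 [496.5557331  295.68551423  88.91646268] [179.98253644 -12.96800128 179.9984701 ] [-2.51665668  1.4279447   0.78811088] [ 0.29868519  0.29888018 -0.04345523] 8.965756984963173
(array([0., 0., 0.]), array([ 0.0135,  0.    , -0.0585])) (array([ -0., -13.,  -0.]), array([ 0.0247,  0.    , -0.1072]))
```

View pics/s4.png

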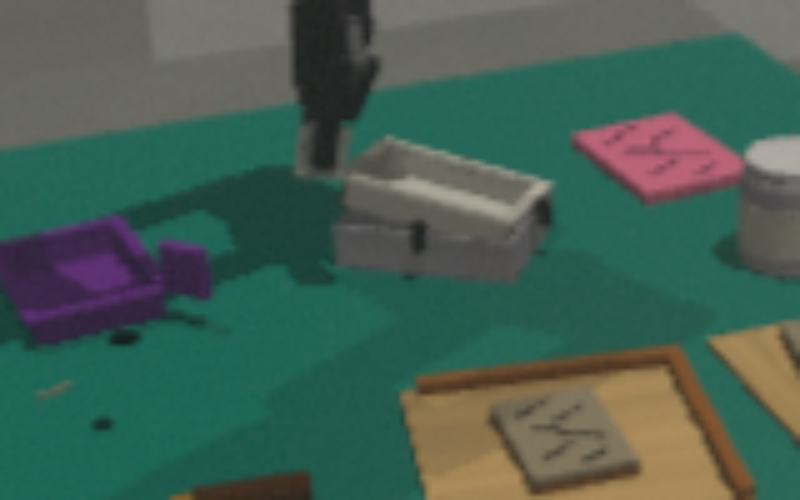

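>>> jog_arm([
  [[0,0,0],[0.001,0,-0.005],-1],
  [[0,0,0],[0.0022,0,-0.0097],-1],
  [[0,0,0],[0.0036,0,-0.0156],-1],
  [[0,0,0],[0.0054,0,-0.0234],-1],
  [[0,0,0],[0.0076,0,-0.0331],-1],
  [[0,0,0],[0.01,0,-0.0429],-1],
  [[0,0,0],[0.0121,0,-0.0526],-1],
  [[0,0,0],[0.0157,0,-0.0682],-1],
  [[0,0,0],[0.018,0,-0.078],-1],
  [[0,0,0],[0.018,0,-0.078],-1],
])

```text
time: 6.85
tool_pos: [497.1, 295.8, 170.4]
tcp_rot: [179.9, -12.9, -180.0]
ft_force: [-1.1, 0.3, -1.2]
finger_gap: 8.4
```

Run:
```python
from bench import *
from h import *
s=sense();print(s['time'],s['tool_pos'],s['tcp_rot'],s['ft_force'],s['wrist_torque'],s['finger_gap'])
p,d=snapshot('side');cv2.imwrite('pics/s5.png',cv2.resize(p[70:210,140:300],None,fx=4,fy=4))
print(rel(s['tool_pos'],s['tcp_rot'],[461,12,190],[180,0,180]))
```

```text
6.85 [497.09966318 295.83511042 170.41630034] [ 179.94420809  -12.86910997 -179.99522346] [-1.08195367  0.29242549 -1.22805269] [-0.02176534 -0.07336158 -0.0219066 ] 8.419706907820693
(array([  0.06, -12.87,  -0.  ]), array([ 0.0396, -0.2838, -0.0113]))
```

View pics/s5.png

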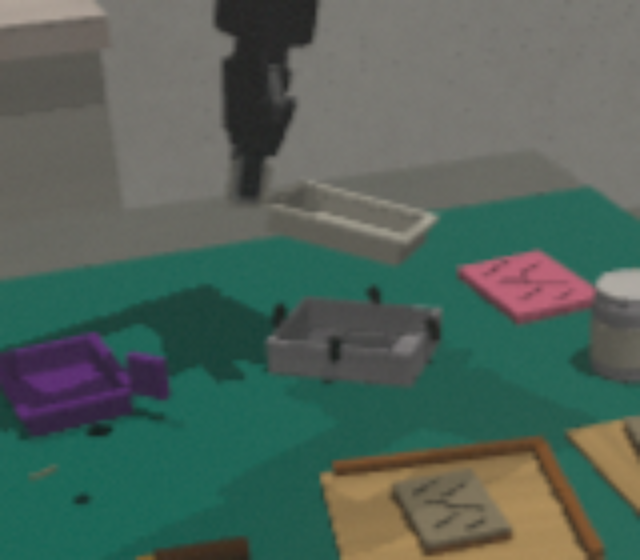

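The liner is free and the tray is still in place, so I'll carry it over the board and level it on the way.

>>> jog_arm([
  [[0,-1,0],[0.001,-0.006,-0.001],-1],
  [[0,-2,0],[0.003,-0.02,-0.002],-1],
  [[0,-3.5,0],[0.006,-0.045,-0.003],-1],
  [[0,-5,0],[0.01,-0.075,-0.004],-1],
  [[0,-6.5,0],[0.015,-0.11,-0.005],-1],
  [[0,-8,0],[0.02,-0.145,-0.006],-1],
  [[0,-9.5,0],[0.025,-0.18,-0.007],-1],
  [[0,-11,0],[0.029,-0.21,-0.008],-1],
  [[0,-12,0],[0.033,-0.24,-0.009],-1],
  [[0,-12.9,0],[0.036,-0.262,-0.0105],-1],
  [[0,-12.9,0],[0.0375,-0.277,-0.0113],-1],
  [[0,-12.9,0],[0.0375,-0.2838,-0.0113],-1],
])

```text
time: 8.4
tool_pos: [462.1, 11.0, 188.2]
tcp_rot: [-180.0, -0.1, 179.9]
ft_force: [0.1, 0.0, -0.3]
finger_gap: 8.6
```

>>> jog_arm([
  [[0,0,0],[0,0,0],-1],
  [[0,0,0],[0,0,0],-1],
  [[0,0,0],[0,0,0],-1],
  [[0,0,0],[0,0,0],-1],
])

```text
time: 8.9
tool_pos: [462.3, 12.1, 188.3]
tcp_rot: [180.0, -0.1, -180.0]
ft_force: [0.3, 0.9, -0.9]
finger_gap: 8.3
```

Run:
```python
from bench import *
from h import *
s=sense();print(s['time'],s['tool_pos'],s['tcp_rot'],s['qd'].round(2),s['ft_force'],s['finger_gap'])
p,d=snapshot('side');cv2.imwrite('pics/s6.png',p)
ci=camera_info('top')
p,d=snapshot('top');cv2.imwrite('pics/t6.png',p)
P=cloud(ci,d.astype(float));z=P[...,2]
m=(z>135)&(z<185)&(P[...,0]>480)&(P[...,0]<640)&(abs(P[...,1]-12)<80)
Q=P[m];print(m.sum(),Q.min(0),Q.max(0))
f=Q[Q[:,2]<162];A=np.c_[f[:,:2],np.ones(len(f))];f2=f[abs(f[:,2]-np.median(f[:,2]))<6]
A=np.c_[f2[:,:2]-[555,12],np.ones(len(f2))];print('floor plane',np.linalg.lstsq(A,f2[:,2],rcond=None)[0],len(f2),f2.mean(0))
```

```text
8.9 [462.31974126  12.0558344  188.31528311] [ 1.79995538e+02 -1.10090497e-01 -1.79977699e+02] [-0.13 -0.07 -0.01 -0.06  0.01 -0.18] [ 0.28450232  0.90864512 -0.9040301 ] 8.33308426660269
81 [610.77607849 -17.75414143 149.57413354] [630.75984764  22.15049273 172.8262501 ]
floor plane [-1.58753065e+00  1.78109707e-01  2.57241254e+02] 6 [617.70980838   8.72402034 157.10402676]
```

View pics/s6.png

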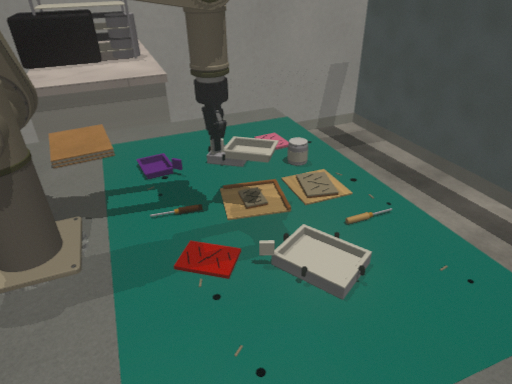

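View pics/t6.png

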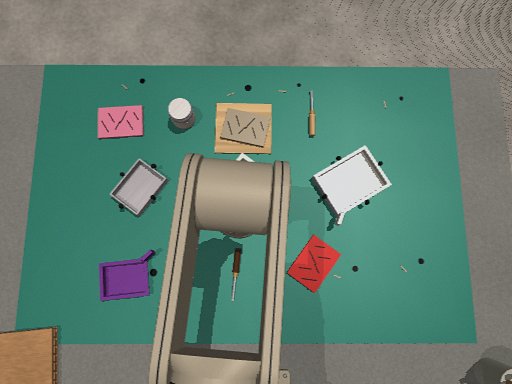

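Run:
```python
from bench import *
from h import *
ci=camera_info('side');p,d=snapshot('side')
P=cloud(ci,d.astype(float));z=P[...,2]
m=(P[...,0]>490)&(P[...,0]<660)&(abs(P[...,1]-12)<90)&(z>120)&(z<185)
Q=P[m];print(m.sum(),Q.min(0),Q.max(0))
f=Q[Q[:,2]>165.5]  # flange
A=np.c_[f[:,:2]-[555,12],np.ones(len(f))];print(np.linalg.lstsq(A,f[:,2],rcond=None)[0],len(f),cv2.minAreaRect(f[:,:2].astype(np.float32)))
```

```text
1041 [490.3222317  -61.19482073 145.34543047] [629.80274192  85.82490107 171.08421036]
[-2.82659618e-03 -1.98428691e-03  1.68871301e+02] 331 ((554.0286254882812, 11.854316711425781), (99.0997314453125, 125.41012573242188), 52.95602798461914)
```

The side depth shows the liner level, with slope under 0.2°. It is centred at (554, 12) against the plate at (555, 11), with its underside at about 146 mm and the 125x95 footprint visible. I'll hand in.

Run:
```python
from bench import *
print(hand_in())
```

```text
the job is handed in; nothing more can be done
None
```

The small liner is peeled and presented over its plate, and I handed the job in at about 9 s of the 43 s allowed; the hand-in reports no verdict. The fenced board held the small lino plate, so the small white liner was the match. I gripped its lug at 90 N, pivoted it 13° about the far corner to free the nubs, lifted it clear and carried it over the plate.

**Peel:** at 8° the tool at the lug was at 74.7 mm and the far corner was still on the rim, at about 33 mm in the camera depth. The judged limits are lug above 70 mm and far corner below 40 mm.

**Final pose:** the liner is level to within about 0.2° and open side up. It is centred at about (554, 12) mm against the plate at (555, 11). Its underside is about 146 mm above the bench.

**Everything else:** the steel trays, the large liner, the plates in view, the can, the gouges and the look-alikes show no visible change in the last pictures. I did not measure them again.

**Disagreements:** the top and wrist cameras differed by about 3.5 mm on the lug's y position. I used the wrist value, and the pads then sat centred on the fin. The finger gap read 8.3 to 9.0 mm on the 10 mm fin throughout. The arm blocked the top camera's view of the liner floor in the last check, so I measured level and centring from the side camera instead.

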